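# Load the steriliser tray and leave what must not go in

### The arm

A 7-joint arm with a two-finger parallel gripper is mounted at the origin on a cart in front of the work surface, level with it; the furniture and walls round the work are solid. World frame = base frame: x ahead of the robot, y to its left, z up, the work surface at z = 0. Lengths are in mm, angles in rad, forces in N, time in s.
With the tool pointing down it reaches from about 350 to 775 mm from the base axis. Payload 3.1 kg.
Tool frame: the origin (TCP) lies between the finger pads; the fingertips stand 17 mm ahead of it and the grasp point (between the pads) lies 2 mm behind it (env.tip_extent is the distance from the TCP to the fingertips, in mm); z points along the fingers, y is the line along which they close (so a half turn about z gives the same grasp; the last joint's range is limited). The gripper opens to 85 mm and grips with 20 to 120 N. Pads are 22 mm wide; open, the fingers measure 114 mm over their backs; the gripper's body (76 mm by 85 mm) begins 54 mm behind the grasp point. The pads swing forward as they close: fully open they stand 13 mm farther back than shut.
Start: joints at [-1.302, 0.311, 0.014, 1.512, -0.004, 1.319, -0.027], TCP at [168.174, 523.674, 248.304] pointing down, gripper open.
Joint ranges: [-2.7, 2.7], [-0.3, 1.91], [-1.27, 1.3], [0.12, 2.57], [-1.44, 4.58], [0.2, 2.03], [-3.05, 3.05]. Speed limits (rad/s): [2.79, 2.79, 3.14, 3.14, 3.14, 3.14, 3.14].

### API

Orientations are given as [roll, pitch, yaw] about the fixed x, y, z axes, in that order (R = Rz(yaw) Ry(pitch) Rx(roll)).
In Python, from rig import env, vision, order, recognise, silhouettes, landmark_of gives the robot as it stands. The module is installed in compiled form; this text tells all that it offers.
- The arm moves only by the tool carry_out, never from a script. Its argument "deltas" is a list of rows, each a list of 3 entries, a list of its own where there are three numbers: the shift along the tool's x, y, z in mm, then the turn about the tool's z in degrees, then the opening, from 0 (shut) to 1 (fully open). In form: [[[dx, dy, dz], roll, gripper], ...]. A call has 1 to 5 rows; each row is the pose to reach, as a shift and turn from the pose commanded when the call began, along the tool's axes at that moment; what a row does not reach only later rows make up. A row lasts 1/8 s, in which the tool goes at most 62.5 mm and 10.7 degrees, less where a joint would pass 70% of its speed; a pose out of reach is approached as far as the arm can. A call with a gripper value outside its range is refused whole. The fingers move at their own pace and stop on an object; "force" is the grip in N (left out, the last holds). Time passes only in rows, so rows that repeat a pose let the fingers close. It gives the time, the measured TCP pose, the force, the opening and the grip force at its end, in the units of the state.
- env.read_state(): the state, without advancing time (a new reading comes with each control period).
- vision.snapshot(name): name is "side" or "top"; returns the picture (420x560x3 uint8, blue, green, red); there is no depth.
- vision.camera_info(name): a dict with "K" (3x3 intrinsics, pixels), "rvec" (rotation vector, rad) and "tvec" (3), from world to camera coordinates, as OpenCV has them. Camera axes: x right, y down, z forward; pixel columns grow to the right and rows downward; lengths in mm; the calibration is good to about 2 mm. A picture is of the moment at which its call begins. camera_info takes no time and is no camera call.
- order.hand_in(): hands the job in; it is judged then, once.
Trained networks look in the newest picture that a camera, given by its name, has taken for a name from the list of things; names that differ only in an ending like _2 or _b are one class to them, and where a whole thing is asked for, a point or a joint stands for the part that bears it (a point fixed in the world has none). Each returns a list of dicts, best first, with "score" (0 to 1); they miss things now and then, are a little off and sometimes report something else, mostly with a low value. They report only what shows in the picture. A call takes as long as a camera call.
- recognise(name, camera): "centre" ([x, y, z] in mm, in world coordinates, good to about 4 mm: the middle of the surface that is visible of it).
- silhouettes(name, camera): "pixels" (420x560 bool, what is visible of it).
- landmark_of(name, camera): "centre" ([x, y, z] in mm, in world coordinates, good to about 4 mm: a listed point, or the origin of a listed thing).
The state is a dict: "t": time; "joint_positions": joint angles; "joint_vel": joint speeds; "effort": joint torques, N m; "ee_pos": TCP position; "tool_rot": TCP orientation; "ft_force": force on the tool from outside, world axes, zero at the start; "wrist_torque": the same for the moment, N m; "gripper_width": finger opening in mm; "grasp_force": force on a finger pad.
Only numpy, scipy, OpenCV 4.12 (cv2) and the standard library are available. Lean on these libraries where they do the work, as an engineer would, in place of code of your own. Each camera call takes 0.05 s, during which the arm holds its last target. There are 200 camera calls.

### The job

Load the steel tray for the steriliser: lay the two dental handpieces lengthwise between the rails of the two railed cradles, one in each (head at either end), set the bur block upright inside the rectangular wire frame, along it, and set the coiled test device flat on the middle of the round pad. Leave the hooked tray lifter and the bench timer lying where they are; they do not go in. Keep the bur block upright all the way.

Things in the scene. Friction and masses are not known exactly. Their poses are not given: they have to be found in the camera images.
- handpiece_1: Dental turbine handpiece, 31 x 144 x 18 mm, 0.07 kg: a slightly bent metal pen lying along own y, head at -y, with a red ring on the grip. Origin: centre of its bounding box, on its underside. Grip across own x at own (-4.5, 15) mm, where it is 19 mm wide and its middle 9 mm high. May go in either cradle.
- handpiece_2: Dental turbine handpiece, 31 x 144 x 18 mm, 0.07 kg: a slightly bent metal pen lying along own y, head at -y, with a blue ring on the grip. Origin: centre of its bounding box, on its underside. Grip across own x at own (-4.5, 15) mm, where it is 19 mm wide and its middle 9 mm high. May go in either cradle.
- bur_block: Blue anodised block, 34 x 58 x 20 mm (58 along own y), with thin burs standing out of its top up to 35 mm, 0.12 kg. Origin: centre of its underside. Grip the block below the burs, across own x or own y (the burs have no contact).
- helix_tester: Test device: coil of white tube with a small blue capsule beside it, 48 x 54 x 21 mm, 0.05 kg. Solid as a box from -23 to 23 mm in own x, -20 to 26 in own y, 21 high. Origin: on its underside, 3 mm from the box centre. Grip along own y (46 mm) and set it with own y along the inset's y, either way round: fingers have little room across the inset.
- round_pad_inset: Tray inset: a 60 x 156 x 3 mm plate with a round dark pad, 56 mm across, top 8 mm above the inset's underside, in its middle; place of the coiled test device. Origin: centre of the plate's underside, 2 mm above the worktop; y along the plate. Fixed, as are all insets.
- frame_inset: Tray inset: a 60 x 156 x 3 mm plate with a rectangular wire frame in its middle, 50 x 84 mm inside, long side along own y, top 8 mm above the inset's underside; place of the bur block, on the plate within the frame, either way round. Origin: centre of the plate's underside, 2 mm above the worktop; y along the plate.
- cradle_a: Tray inset: a 60 x 156 x 3 mm plate with two straight rails along own y, 120 mm long, 48 mm clear between them, top 10 mm above the inset's underside; place of one handpiece, lying on the plate between the rails. Origin: centre of the plate's underside, 2 mm above the worktop; y along the plate.
- cradle_b: The second railed inset, same as cradle_a. All four insets lie side by side, 65 mm apart, in changing order, in one fixed steel tray, 300 x 192 mm, inside 270 x 162 mm; its rim is 36 mm above the worktop. The tray's inner ends are 37 mm beyond the centres of the outer insets, its inner sides 81 mm from the insets' centres along y.
- tray_lifter: Tray lifting tool: grey flat handle with a thin bent hook, 18 x 145 x 19 mm, lying along own y; as long as a handpiece, to be left alone. Origin: centre of its underside.
- bench_timer: Grey bench timer with display and three round buttons, 60 x 64 x 20 mm, lying flat; to be left alone. Origin: centre of its underside. Beyond it the spout of the water distiller reaches out over the worktop to x = 0.61, y = 0.21 m, 0.24 m up: keep the gripper on the robot side of it.

How it is judged (in metres and radians):
At the end, for the whole second after the job is handed in: Each handpiece flat in its own cradle (12 mm across, 18 along, 0.2 rad); bur block upright on the plate in the frame (11.5, 16 mm, 0.25 rad); test coil flat on the pad (13, 16 mm); lifter and timer within 30 mm of their starts; all at rest ((((x of handpiece_1 in the frame of cradle_a between -0.012 and 0.012 m and y of handpiece_1 in the frame of cradle_a between -0.018 and 0.018 m and z of handpiece_1 in the frame of cradle_a below 0.01 m and angle between handpiece_1's own z axis and vertical below 0.3 rad and angle between the y axis of handpiece_1 and the y axis of cradle_a, either way round below 0.2 rad) and (x of handpiece_2 in the frame of cradle_b between -0.012 and 0.012 m and y of handpiece_2 in the frame of cradle_b between -0.018 and 0.018 m and z of handpiece_2 in the frame of cradle_b below 0.01 m and angle between handpiece_2's own z axis and vertical below 0.3 rad and angle between the y axis of handpiece_2 and the y axis of cradle_b, either way round below 0.2 rad)) or ((x of handpiece_1 in the frame of cradle_b between -0.012 and 0.012 m and y of handpiece_1 in the frame of cradle_b between -0.018 and 0.018 m and z of handpiece_1 in the frame of cradle_b below 0.01 m and angle between handpiece_1's own z axis and vertical below 0.3 rad and angle between the y axis of handpiece_1 and the y axis of cradle_b, either way round below 0.2 rad) and (x of handpiece_2 in the frame of cradle_a between -0.012 and 0.012 m and y of handpiece_2 in the frame of cradle_a between -0.018 and 0.018 m and z of handpiece_2 in the frame of cradle_a below 0.01 m and angle between handpiece_2's own z axis and vertical below 0.3 rad and angle between the y axis of handpiece_2 and the y axis of cradle_a, either way round below 0.2 rad))) and x of bur_block in the frame of frame_inset between -0.0115 and 0.0115 m and y of bur_block in the frame of frame_inset between -0.016 and 0.016 m and z of bur_block in the frame of frame_inset below 0.007 m and angle between each of bur_block, helix_tester's own z axis and vertical below 0.15 rad and angle between the y axis of bur_block and the y axis of frame_inset, either way round below 0.25 rad and x of helix_tester in the frame of round_pad_inset between -0.013 and 0.013 m and y of helix_tester in the frame of round_pad_inset between -0.016 and 0.016 m and z of helix_tester in the frame of round_pad_inset below 0.012 m and distance of each of tray_lifter, bench_timer from where it was at the start of the episode below 0.03 m and linear speed of each of handpiece_1, handpiece_2, bur_block, helix_tester below 0.02 m/s); the robot touches nothing.
It fails at once if the bur block is tipped over (angle between bur_block's own z axis and vertical above 0.7 rad).
It fails at once if the tray lifter is moved (distance of tray_lifter from where it was at the start of the episode above 0.03 m).
It fails at once if the bench timer is moved (distance of bench_timer from where it was at the start of the episode above 0.03 m).
It also fails if it takes over 109 s, if anything falls off the work surface, if the arm or the gripper's body presses on something with over 40 N, if the wrist force passes 120 N, or if a joint passes its speed limit or range.

## Working session

There is one attempt and no reset: what is moved stays moved. The work goes in short steps, Python scripts to look and compute and a tool call to move; the robot and the scene stay as the last step left them, time stands still between calls to the robot, and variables do not carry over. Pictures are saved under pics/ and viewed, at most 14 in all, crops included, and the job is handed in when it is done.

Besides the shell and the picture viewer there is one more tool, called after "Emit:" by a JSON object that holds its "method" and its "body", one argument or row to a line. carry_out: Moves the arm, as the interface text tells. Its arguments: {"type":"object","properties":{"deltas":{"type":"array"},"force":{"type":"number"}},"required":["deltas"]}

```bash
mkdir -p pics
python3 - <<'E'
from rig import env, vision, order, recognise, silhouettes, landmark_of
import cv2, numpy as np
s=env.read_state(); print({k:np.round(v,3).tolist() for k,v in s.items() if k in('t','ee_pos','tool_rot','gripper_width')})
for c in("top","side"):
    cv2.imwrite(f"pics/{c}0.png",vision.snapshot(c))
    i=vision.camera_info(c); R=cv2.Rodrigues(np.array(i['rvec'],float))[0]; print(c,(-R.T@np.array(i['tvec']).ravel()).round(),np.array(i['K']).round(1).tolist())
for n in["handpiece_1","bur_block","helix_tester","round_pad_inset","frame_inset","cradle_a","tray_lifter","bench_timer"]:
    print(n,[(np.round(d['centre']).tolist(),round(d['score'],2)) for d in landmark_of(n,"top")])
E
```

```text
{'t': 0.0, 'ee_pos': [167.971, 522.999, 247.232], 'tool_rot': [-3.139, 0.0, 2.831], 'gripper_width': 85.426}
top [ 431.   53. 1016.] [[411.1, 0.0, 286.1], [0.0, 411.1, 214.0], [0.0, 0.0, 1.0]]
side [525. 812. 679.] [[462.9, 0.0, 281.0], [0.0, 462.9, 207.6], [0.0, 0.0, 1.0]]
handpiece_1 [([435.0, 101.0, -3.0], 0.83), ([451.0, 281.0, -5.0], 0.8)]
bur_block [([420.0, 361.0, -1.0], 0.71)]
helix_tester [([591.0, 70.0, -0.0], 0.45)]
round_pad_inset [([515.0, -228.0, 5.0], 0.73)]
frame_inset [([506.0, -290.0, 1.0], 0.85)]
cradle_a [([519.0, -100.0, 4.0], 0.64), ([519.0, -162.0, -3.0], 0.59)]
tray_lifter [([429.0, 190.0, 3.0], 0.88)]
bench_timer [([591.0, 262.0, 1.0], 0.86), ([422.0, 356.0, -0.0], 0.64)]
```

View pics/top0.png

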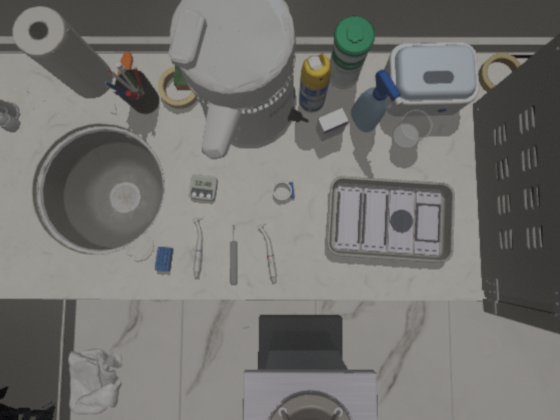

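View pics/side0.png

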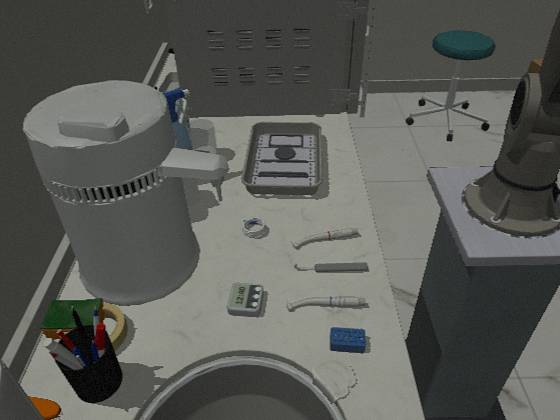

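The top view shows the tray at px (330–452, 180–262), with cradles at columns 350 and 375, the pad at 402 and the frame at 428. The handpieces are at (270, 255), red ring, and (198, 248), blue ring. The lifter is at (234, 255), the bur block at (164, 259), the coil at (284, 191) and the timer at (203, 188).

```bash
cat > h.py <<'E'
from rig import env, vision, order, recognise, silhouettes, landmark_of
import cv2, numpy as np
def cam(c):
    i=vision.camera_info(c); R=cv2.Rodrigues(np.array(i['rvec'],float))[0]
    return np.array(i['K'],float),R,np.array(i['tvec'],float).ravel()
def toplane(px,z,c="top"):
    K,R,t=cam(c); px=np.atleast_2d(px).astype(float); C=-R.T@t
    d=(R.T@np.linalg.inv(K)@np.c_[px,np.ones(len(px))].T).T
    return (C+d*((z-C[2])/d[:,2])[:,None])[:,:2]
def masks(n,z,c="top"):
    out=[]
    for d in silhouettes(n,c):
        m=d['pixels']; v,u=np.nonzero(m); p=toplane(np.c_[u,v],z,c)
        r=cv2.minAreaRect(p.astype(np.float32))
        out.append((d['score'],p,r))
    return out
def fmt(r):
    (x,y),(w,h),a=r
    if w<h: w,h,a=h,w,a+90
    a=(a+90)%180-90
    return f"c=({x:.1f},{y:.1f}) L={w:.1f} W={h:.1f} long-axis angle={a:.1f}"
E
python3 - <<'E'
from h import *
vision.snapshot("top")
for n,z in[("handpiece_1",9),("bur_block",20),("helix_tester",18),("round_pad_inset",5),("frame_inset",5),("cradle_a",5),("tray_lifter",8),("bench_timer",20)]:
    for s,p,r in masks(n,z):
        pc=np.linalg.svd(p-p.mean(0),full_matrices=False)[2][0]
        print(n,round(s,2),len(p),fmt(r),"mean",p.mean(0).round(1),"pca",round(np.degrees(np.arctan2(pc[1],pc[0])),1))
        if n[0]=='h' and n[1]=='a':
            for x in range(360,530,12):
                q=p[abs(p[:,0]-x)<6]
                if len(q): print("   ",x,round(q[:,1].mean(),1),len(q))
im=vision.snapshot("top")
a=cv2.resize(im[170:290,130:330],(800,480),interpolation=cv2.INTER_CUBIC);cv2.imwrite("pics/c1.png",a)
b=cv2.resize(im[165:275,315:465],(800,587),interpolation=cv2.INTER_CUBIC);cv2.imwrite("pics/c2.png",b)
E
```

```text
handpiece_1 0.63 268 c=(451.4,271.7) L=136.6 W=18.9 long-axis angle=2.6 mean [451.9 271.5] pca -179.3
    384 273.8 8
    396 273.5 20
    408 273.0 27
    420 271.9 25
    432 270.9 26
    444 268.8 26
    456 267.8 25
    468 268.1 25
    480 269.0 22
    492 271.3 20
    504 275.9 25
    516 277.4 19
handpiece_1 0.59 337 c=(435.1,99.4) L=140.3 W=20.9 long-axis angle=13.4 mean [429.5  97.6] pca -167.5
    372 87.3 26
    384 88.9 35
    396 91.1 36
    408 92.7 36
    420 94.4 33
    432 96.5 33
    444 98.0 29
    456 100.3 28
    468 103.3 28
    480 109.1 22
    492 117.8 24
    504 118.6 7
bur_block 0.74 378 c=(419.1,351.7) L=57.3 W=38.7 long-axis angle=-5.3 mean [419.  351.8] pca 175.7
helix_tester 0.45 90 c=(586.7,58.1) L=41.6 W=38.6 long-axis angle=8.1 mean [588.2  46.9] pca -163.3
frame_inset 0.92 1564 c=(509.2,-291.0) L=155.8 W=64.3 long-axis angle=-3.2 mean [ 509.4 -291.5] pca 175.8
cradle_a 0.74 1501 c=(522.1,-96.8) L=155.4 W=60.4 long-axis angle=-3.4 mean [522.3 -97.1] pca 177.5
cradle_a 0.22 669 c=(597.0,263.1) L=70.1 W=64.0 long-axis angle=84.3 mean [596.7 264.3] pca -98.2
tray_lifter 0.61 291 c=(411.1,185.3) L=99.3 W=17.1 long-axis angle=0.8 mean [411.1 185.2] pca -179.6
bench_timer 0.76 625 c=(593.0,259.7) L=67.6 W=59.4 long-axis angle=81.9 mean [593.1 259.7] pca -110.3
```

View pics/c1.png

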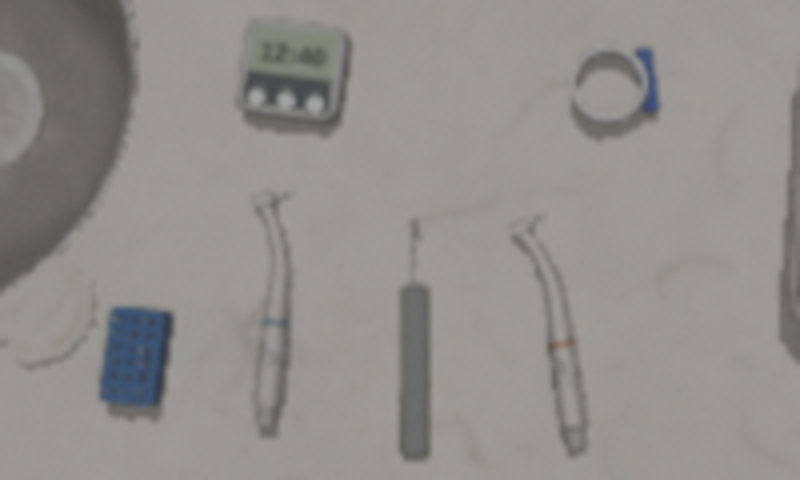

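View pics/c2.png

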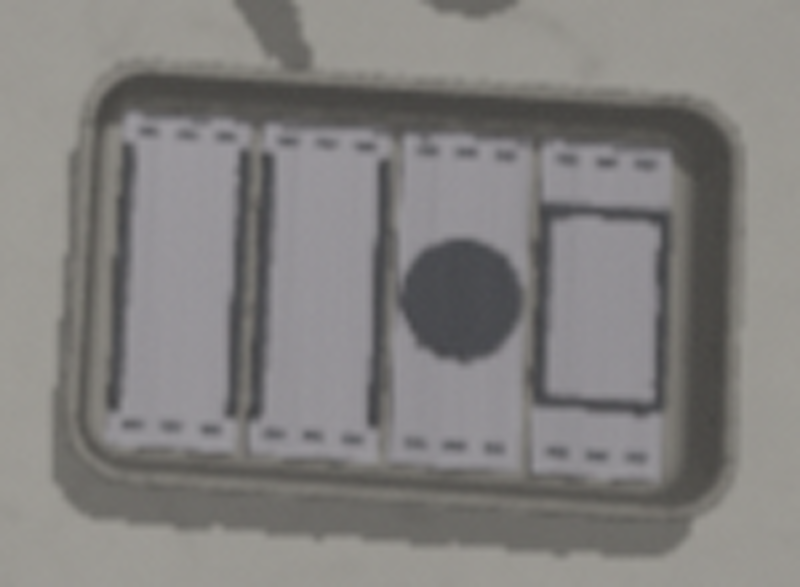

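Run:
```python
from h import *
print("tip",env.tip_extent)
im=vision.snapshot("top"); ims=vision.snapshot("side")
for nm,ang,i in(("blue",-4.8,0),("red",8.8,1)):
    ms=sorted(masks("handpiece_1",9),key=lambda m:-m[1][:,1].mean())
    p=ms[i][1]; a=np.radians(ang+180); u=np.array([np.cos(a),np.sin(a)]); w=np.array([u[1],-u[0]])
    P=np.c_[p@w,p@u]; tail=P[:,1].max(); tp=P[P[:,1]>tail-75]; sl=np.polyfit(tp[:,1],tp[:,0],1)
    a+=-np.arctan(sl[0]); u=np.array([np.cos(a),np.sin(a)]); w=np.array([u[1],-u[0]]); P=np.c_[p@w,p@u]
    lo,hi=P.min(0)-0,P.max(0); tp=P[P[:,1]>hi[1]-75]
    cy=(lo[1]+hi[1])/2; gx=tp[:,0].mean()
    print(nm,"axis",np.degrees(a)-180,"ext",hi-lo,"grip",(gx*w+(cy+15)*u).round(1),"origin",((gx+4.5)*w+cy*u).round(1))
    for n in("top",): pass
hsv=cv2.cvtColor(im,cv2.COLOR_BGR2HSV); b=cv2.inRange(hsv,(100,90,40),(130,255,255))
for (x0,x1,y0,y1),z in(((150,180,240,280),20),((270,300,175,210),10)):
    v,u=np.nonzero(b[y0:y1,x0:x1]); p=toplane(np.c_[u+x0,v+y0],z); print("blue",len(p),fmt(cv2.minAreaRect(p.astype(np.float32))),p.mean(0))
print("coil ring ctr z18",toplane([[282,192]],18))
hs=cv2.cvtColor(ims,cv2.COLOR_BGR2HSV); bs=cv2.inRange(hs,(100,90,40),(130,255,255))
for (x0,x1,y0,y1),z in(((320,375,320,360),20),((235,275,210,240),10)):
    v,u=np.nonzero(bs[y0:y1,x0:x1]); p=toplane(np.c_[u+x0,v+y0],z,"side"); print("side blue",len(p),fmt(cv2.minAreaRect(p.astype(np.float32))),p.mean(0))
for n in("handpiece_1","helix_tester","bur_block","frame_inset","round_pad_inset","cradle_a"):
  for c in("top","side"):
    print(n,c,[(np.round(d['centre']).tolist(),round(d['score'],2)) for d in landmark_of(n,c)],[(np.round(d['centre']).tolist(),round(d['score'],2)) for d in recognise(n,c)])
# tray: dark pad & frame from picture
pts=dict(pad=(461,299),frTL=(543,208),frTR=(668,213),frBL=(535,401),frBR=(659,408),aTL=(125,115),aBL=(104,443),aTR=(252,122),aBR=(236,452),bTL=(266,125),bBL=(247,455),bTR=(394,133),bBR=(378,465))
for k,(x,y) in pts.items(): print(k,toplane([[315+x*150/800,165+y*110/587]],10 if k[:2] in("pa","fr") else 5).round(1))
```

```text
tip 17.0
blue axis -5.003848923478358 ext [ 25.67156233 136.07728314] grip [433.3 270.3] origin [448.7 273.4]
red axis 9.040111542528223 ext [ 27.83262835 140.07422818] grip [420.6  95.1] origin [434.7 101.9]
blue 278 c=(420.0,354.2) L=54.3 W=31.6 long-axis angle=-6.5 [419.78288463 354.01304594]
blue 19 c=(589.4,43.9) L=35.3 W=5.5 long-axis angle=4.8 [587.84675523  43.47032498]
coil ring ctr z18 [[583.03364155  67.53516739]]
side blue 741 c=(420.4,363.3) L=57.6 W=45.4 long-axis angle=-6.0 [420.8015103  364.23077534]
side blue 19 c=(594.9,52.7) L=28.2 W=8.4 long-axis angle=-10.3 [591.48861183  53.6906827 ]
handpiece_1 top [([433.0, 102.0, -4.0], 0.7), ([452.0, 282.0, -4.0], 0.65)] [([441.0, 273.0, 14.0], 0.72), ([424.0, 94.0, 11.0], 0.53)]
handpiece_1 side [([435.0, 100.0, -3.0], 0.83), ([450.0, 276.0, -2.0], 0.76)] [([426.0, 98.0, 15.0], 0.89)]
helix_tester top [([590.0, 70.0, -1.0], 0.48)] [([588.0, 54.0, 14.0], 0.69), ([437.0, 277.0, 13.0], 0.65)]
helix_tester side [([584.0, 66.0, 2.0], 0.56), ([526.0, -94.0, 6.0], 0.48)] [([584.0, 71.0, 15.0], 0.52)]
bur_block top [([421.0, 360.0,
[... 449 characters left out ...]
([512.0, -228.0, 6.0], 0.78)]
round_pad_inset side [([509.0, -226.0, 3.0], 0.84)] [([512.0, -223.0, 6.0], 0.63)]
cradle_a top [([521.0, -162.0, -2.0], 0.75), ([516.0, -100.0, 1.0], 0.73)] [([519.0, -163.0, 2.0], 0.74), ([418.0, 355.0, 16.0], 0.68), ([518.0, -102.0, 8.0], 0.59)]
cradle_a side [([518.0, -163.0, 6.0], 0.75), ([522.0, -97.0, 4.0], 0.63)] [([522.0, -168.0, 11.0], 0.73), ([526.0, -112.0, 9.0], 0.61)]
pad [[ 512.8 -225.3]]
frTL [[ 554.9 -264.1]]
frTR [[ 552.7 -321.6]]
frBL [[ 466.1 -257.9]]
frBR [[ 463.  -314.5]]
aTL [[598.9 -72.5]]
aBL [[446.6 -61.3]]
aTR [[ 595.7 -131.6]]
aBR [[ 442.6 -121.8]]
bTL [[ 594.3 -138.1]]
bBL [[ 441.3 -126.8]]
bTR [[ 590.6 -197.5]]
bBR [[ 436.8 -186.8]]
```

```bash
cat > plan.py <<'E'
import numpy as np
def plan(cur, wps):
    """cur=[x,y,z,yawdeg]; wps: (x,y,z,yaw,grip,rows). Prints the end shift of each call in tool axes, rounded."""
    cur=list(cur)
    for w in wps:
        y=np.radians(cur[3]); d=np.array(w[:3])-cur[:3]
        tx=np.array([np.cos(y),np.sin(y),0]); ty=np.array([np.sin(y),-np.cos(y),0])
        s=np.round([d@tx,d@ty,-d[2]]); r=round(cur[3]-w[3])
        print([*s.astype(int).tolist()],r,w[4],"rows>=",round(max(np.linalg.norm(s)/62.5,abs(r)/10.7),1), "->",w[:4])
        cur[:3]=(np.array(cur[:3])+s[0]*tx+s[1]*ty-[0,0,s[2]]).tolist(); cur[3]-=r
    return cur
E
python3 - <<'E'
from plan import plan
c=plan([168.2,523.7,248.3,162.2],[(290,445,200,121,1,5),(420,355,130,83.8,1,5),(420,355.3,20,83.8,1,4),(420,355.3,130,83.8,.5,4),
 (500,140,150,84,.5,5),(520,-90,150,85,.5,5),(508,-291,140,86,.5,5),(508,-291,26,86,.5,5),(508,-291,120,86,1,4),
 (530,-150,120,50,1,5),(585,65,120,7,1,5),(586.5,65,20,7,1,4)])
E
```

```text
[-140, -38, 48] 41 1 rows>= 3.8 -> (290, 445, 200, 121)
[-144, 65, 70] 37 1 rows>= 3.5 -> (420, 355, 130, 83.8)
[0, 0, 110] 0 1 rows>= 1.8 -> (420, 355.3, 20, 83.8)
[0, 0, -110] 0 0.5 rows>= 1.8 -> (420, 355.3, 130, 83.8)
[-206, 101, -20] 0 0.5 rows>= 3.7 -> (500, 140, 150, 84)
[-227, 43, 0] -1 0.5 rows>= 3.7 -> (520, -90, 150, 85)
[-201, 5, 10] -1 0.5 rows>= 3.2 -> (508, -291, 140, 86)
[0, 0, 114] 0 0.5 rows>= 1.8 -> (508, -291, 26, 86)
[0, 0, -94] 0 1 rows>= 1.5 -> (508, -291, 120, 86)
[142, 13, 0] 36 1 rows>= 3.4 -> (530, -150, 120, 50)
[200, -95, 0] 43 1 rows>= 4.0 -> (585, 65, 120, 7)
[1, 0, 100] 0 1 rows>= 1.6 -> (586.5, 65, 20, 7)
```

Emit:
{"method": "carry_out", "body": {
  "deltas": [
    [[-35,-10,12],10,1],
    [[-70,-19,24],20,1],
    [[-105,-28,36],30,1],
    [[-140,-38,48],41,1],
    [[-140,-38,48],41,1]
  ]
}}

```text
t: 3.02
ee_pos: [293.2, 441.4, 199.4]
tool_rot: [-3.141, 0.004, 2.108]
ft_force: [0.4, -0.2, 0.2]
gripper_width: 85.4
grasp_force: 0.0
```

Emit:
{"method": "carry_out", "body": {
  "deltas": [
    [[-36,16,17],10,1],
    [[-72,32,35],20,1],
    [[-108,49,52],30,1],
    [[-144,65,70],37,1],
    [[-144,65,70],37,1]
  ]
}}

```text
t: 3.65
ee_pos: [422.0, 352.2, 129.2]
tool_rot: [3.141, 0.003, 1.465]
ft_force: [-0.8, 0.0, -0.3]
gripper_width: 85.4
grasp_force: 0.0
```

Emit:
{"method": "carry_out", "body": {
  "deltas": [
    [[0,0,35],0,1],
    [[0,0,60],0,1],
    [[0,0,70],0,1],
    [[0,0,70],0,1]
  ]
}}

```text
t: 4.15
ee_pos: [419.1, 356.3, 60.3]
tool_rot: [-3.141, -0.0, 1.472]
ft_force: [0.4, 0.3, -0.2]
gripper_width: 85.4
grasp_force: 0.0
```

Run:
```python
from h import *
im=vision.snapshot("top"); s=env.read_state(); print(s['ee_pos'],s['tool_rot'])
cv2.imwrite("pics/c3.png",np.hstack([cv2.resize(im[200:300,110:230],(396,330),interpolation=3),cv2.resize(vision.snapshot("side")[250:400,260:440],(396,330),interpolation=3)]))
```

```text
[419.91805398 356.43032929  61.07959881] [ 3.14113877e+00 -1.43258688e-03  1.47132355e+00]
```

View pics/c3.png

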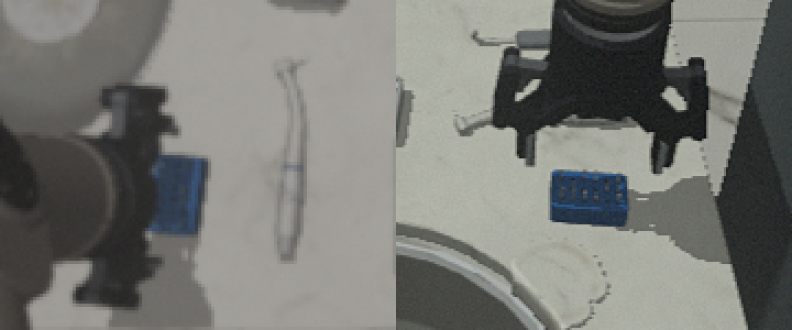

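The gripper straddles the block: block at about (180, 195) in the left half and (590, 197) in the right, with the fingers on either side of its long axis. Descend and grip.

Emit:
{"method": "carry_out", "body": {
  "deltas": [
    [[0,0,20],0,1],
    [[0,0,34],0,1],
    [[0,0,40],0,1],
    [[0,0,40],0,0.5],
    [[0,0,40],0,0.5]
  ],
  "force": 40
}}

```text
t: 4.88
ee_pos: [420.6, 355.6, 21.3]
tool_rot: [3.141, -0.001, 1.469]
ft_force: [0.4, -0.8, -0.4]
gripper_width: 57.2
grasp_force: 44.4
```

Emit:
{"method": "carry_out", "body": {
  "deltas": [
    [[0,0,0],0,0.5],
    [[0,0,0],0,0.5],
    [[0,0,0],0,0.5]
  ]
}}

```text
t: 5.25
ee_pos: [420.7, 355.7, 21.1]
tool_rot: [3.14, -0.001, 1.469]
ft_force: [-0.1, -1.0, 4.9]
gripper_width: 56.7
grasp_force: 45.1
```

Gripped. Lift and carry.

Emit:
{"method": "carry_out", "body": {
  "deltas": [
    [[0,0,-15],0,0.5],
    [[0,0,-45],0,0.5],
    [[0,0,-80],0,0.5],
    [[0,0,-110],0,0.5],
    [[0,0,-110],0,0.5]
  ]
}}

```text
t: 5.88
ee_pos: [421.5, 356.2, 133.1]
tool_rot: [3.138, -0.004, 1.469]
ft_force: [0.5, -0.3, -2.1]
gripper_width: 56.8
grasp_force: 44.4
```

Emit:
{"method": "carry_out", "body": {
  "deltas": [
    [[-30,15,-5],0,0.5],
    [[-75,36,-10],0,0.5],
    [[-125,61,-15],0,0.5],
    [[-175,86,-20],0,0.5],
    [[-206,101,-20],0,0.5]
  ]
}}

```text
t: 6.5
ee_pos: [499.7, 135.9, 149.4]
tool_rot: [-3.14, 0.002, 1.465]
ft_force: [0.4, 0.2, -0.8]
gripper_width: 56.6
grasp_force: 44.4
```

Emit:
{"method": "carry_out", "body": {
  "deltas": [
    [[-40,8,0],0,0.5],
    [[-90,17,0],-1,0.5],
    [[-140,26,0],-1,0.5],
    [[-190,36,0],-1,0.5],
    [[-227,43,0],-1,0.5]
  ]
}}

```text
t: 7.12
ee_pos: [518.0, -92.8, 148.9]
tool_rot: [-3.139, 0.001, 1.484]
ft_force: [0.3, -0.6, -1.5]
gripper_width: 56.9
grasp_force: 44.4
```

Emit:
{"method": "carry_out", "body": {
  "deltas": [
    [[-50,1,3],0,0.5],
    [[-100,2,6],-1,0.5],
    [[-150,4,8],-1,0.5],
    [[-190,5,10],-1,0.5],
    [[-201,5,10],-1,0.5]
  ]
}}

```text
t: 7.75
ee_pos: [504.8, -294.4, 138.6]
tool_rot: [-3.138, 0.001, 1.498]
ft_force: [0.3, 0.8, -1.0]
gripper_width: 56.8
grasp_force: 44.3
```

Emit:
{"method": "carry_out", "body": {
  "deltas": [
    [[0,0,20],0,0.5],
    [[0,0,45],0,0.5],
    [[0,0,65],0,0.5],
    [[0,0,70],0,0.5],
    [[0,0,70],0,0.5]
  ]
}}

```text
t: 8.38
ee_pos: [507.6, -289.9, 69.9]
tool_rot: [-3.141, -0.001, 1.505]
ft_force: [0.6, -0.1, -1.5]
gripper_width: 57.0
grasp_force: 44.3
```

Run:
```python
from h import *
im=vision.snapshot("top"); s=env.read_state(); print(s['ee_pos'],s['tool_rot'],s['gripper_width'])
cv2.imwrite("pics/c4.png",np.hstack([cv2.resize(im[165:275,350:470],(396,363),interpolation=3),cv2.resize(vision.snapshot("side")[70:220,210:370],(396,363),interpolation=3)]))
```

```text
[ 508.06822757 -290.48630539   70.60815132] [ 3.14116171e+00 -1.07231611e-04  1.50513872e+00] 56.83715798538364
```

View pics/c4.png

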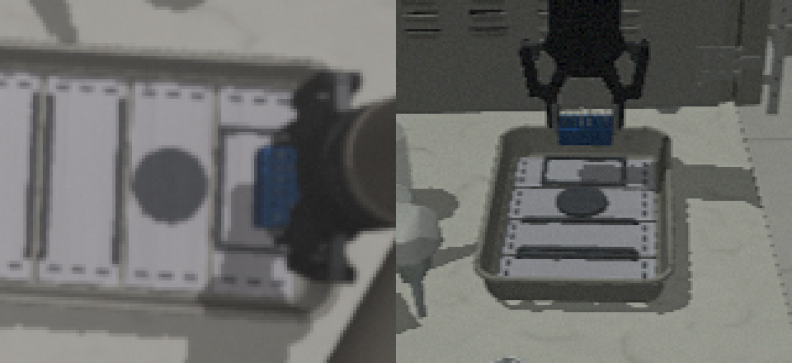

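The block hangs upright over the frame (left half, column 275; frame at 215–300). Lower it, release and rise.

Emit:
{"method": "carry_out", "body": {
  "deltas": [
    [[0,0,14],0,0.5],
    [[0,0,28],0,0.5],
    [[0,0,39],0,0.5],
    [[0,0,44],0,0.5],
    [[0,0,44],0,0.5]
  ]
}}

```text
t: 9.1
ee_pos: [507.6, -291.0, 26.2]
tool_rot: [-3.142, -0.0, 1.504]
ft_force: [0.5, -0.4, -2.0]
gripper_width: 57.1
grasp_force: 44.3
```

Emit:
{"method": "carry_out", "body": {
  "deltas": [
    [[0,0,0],0,0.5],
    [[0,0,0],0,0.75],
    [[0,0,0],0,0.85],
    [[0,0,0],0,1],
    [[0,0,0],0,1]
  ]
}}

```text
t: 9.72
ee_pos: [507.8, -290.9, 26.4]
tool_rot: [3.141, 0.0, 1.504]
ft_force: [-0.0, -1.1, 0.3]
gripper_width: 85.7
grasp_force: 0.0
```

Emit:
{"method": "carry_out", "body": {
  "deltas": [
    [[0,0,-15],0,1],
    [[0,0,-45],0,1],
    [[0,0,-80],0,1],
    [[0,0,-94],0,1],
    [[0,0,-94],0,1]
  ]
}}

```text
t: 10.35
ee_pos: [508.4, -291.3, 121.5]
tool_rot: [3.139, 0.001, 1.505]
ft_force: [-0.2, 0.4, 0.1]
gripper_width: 85.6
grasp_force: 0.0
```

Emit:
{"method": "carry_out", "body": {
  "deltas": [
    [[36,3,0],9,1],
    [[72,6,0],18,1],
    [[108,10,0],28,1],
    [[142,13,0],36,1],
    [[142,13,0],36,1]
  ]
}}

```text
t: 10.98
ee_pos: [530.0, -145.0, 118.1]
tool_rot: [-3.137, -0.0, 0.883]
ft_force: [0.3, -0.2, 0.2]
gripper_width: 85.7
grasp_force: 0.0
```

Emit:
{"method": "carry_out", "body": {
  "deltas": [
    [[45,-21,0],10,1],
    [[90,-43,0],20,1],
    [[140,-66,0],30,1],
    [[185,-88,0],40,1],
    [[200,-95,0],43,1]
  ]
}}

```text
t: 11.6
ee_pos: [584.9, 68.6, 118.5]
tool_rot: [-3.141, 0.002, 0.13]
ft_force: [-0.6, -0.2, 0.8]
gripper_width: 85.5
grasp_force: 0.0
```

Emit:
{"method": "carry_out", "body": {
  "deltas": [
    [[0,0,25],0,1],
    [[1,0,50],0,1],
    [[1,0,60],0,1],
    [[1,0,60],0,1]
  ]
}}

```text
t: 12.1
ee_pos: [585.4, 63.6, 59.4]
tool_rot: [3.141, 0.002, 0.125]
ft_force: [0.2, -0.2, 0.0]
gripper_width: 85.5
grasp_force: 0.0
```

Run:
```python
from h import *
im=vision.snapshot("top"); s=env.read_state(); print(s['ee_pos'],s['tool_rot'],s['gripper_width'])
si=vision.snapshot("side")
cv2.imwrite("pics/c5.png",np.hstack([cv2.resize(im[150:290,240:470],(500,304),interpolation=3),cv2.resize(si[180:260,210:290],(300,304),interpolation=3)]))
for n in("bur_block","helix_tester"):
  for c in("top","side"): print(n,c,[(np.round(d['centre']).tolist(),round(d['score'],2)) for d in landmark_of(n,c)])
```

```text
[586.16815399  63.70144561  60.31204975] [3.14108173e+00 2.37450690e-04 1.24975550e-01] 85.46716753390055
bur_block top [([506.0, -289.0, 3.0], 0.85)]
bur_block side [([503.0, -291.0, 8.0], 0.82), ([434.0, 186.0, -3.0], 0.64), ([595.0, 262.0, 0.0], 0.5)]
helix_tester top []
helix_tester side [([587.0, 66.0, 1.0], 0.45)]
```

View pics/c5.png

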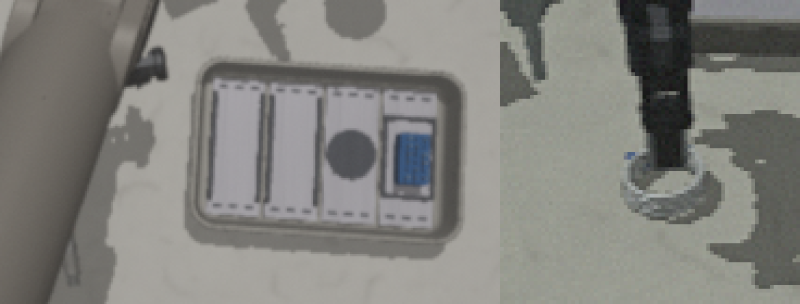

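The bur block stands in the frame at (413, 158). The gripper is lined up over the coil (right half, 665, 185).

Emit:
{"method": "carry_out", "body": {
  "deltas": [
    [[0,0,15],0,1],
    [[0,0,30],0,1],
    [[0,0,40],0,1],
    [[0,0,40],0,1],
    [[0,0,40],0,0.4]
  ],
  "force": 30
}}

```text
t: 13.02
ee_pos: [586.4, 64.4, 20.4]
tool_rot: [3.141, -0.0, 0.125]
ft_force: [1.0, -0.8, 0.1]
gripper_width: 70.2
grasp_force: 0.0
```

Emit:
{"method": "carry_out", "body": {
  "deltas": [
    [[0,0,0],0,0.4],
    [[0,0,0],0,0.4],
    [[0,0,0],0,0.4],
    [[0,0,0],0,0.4]
  ]
}}

```text
t: 13.52
ee_pos: [586.9, 64.6, 21.1]
tool_rot: [-3.141, -0.002, 0.126]
ft_force: [-0.1, 0.3, 5.2]
gripper_width: 45.4
grasp_force: 33.1
```

Run:
```python
from plan import plan
c=plan([586.5,64,20,7.1],[(586.5,64,120,7.1,.4,5),(550,-90,120,46,.4,5),(515.5,-226.4,110,86,.4,5),(515.5,-226.4,31,86,.4,5),(515.5,-226.4,110,86,1,5),
 (510,-60,130,131,1,5),(470,130,130,175,.6,5),(433.3,270.5,100,175,.6,5),(433.3,270.5,60,175,.6,5)])
```

```text
[0, 0, -100] 0 0.4 rows>= 1.6 -> (586.5, 64, 120, 7.1)
[-55, 148, 0] -39 0.4 rows>= 3.6 -> (550, -90, 120, 46)
[-123, 70, 10] -40 0.4 rows>= 3.7 -> (515.5, -226.4, 110, 86)
[0, 0, 79] 0 0.4 rows>= 1.3 -> (515.5, -226.4, 31, 86)
[0, 0, -79] 0 1 rows>= 1.3 -> (515.5, -226.4, 110, 86)
[166, -17, -20] -45 1 rows>= 4.2 -> (510, -60, 130, 131)
[169, 95, 0] -44 0.6 rows>= 4.1 -> (470, 130, 130, 175)
[49, 137, 30] 0 0.6 rows>= 2.4 -> (433.3, 270.5, 100, 175)
[0, 0, 40] 0 0.6 rows>= 0.6 -> (433.3, 270.5, 60, 175)
```

Gripped at 45.4 mm. Carry it to the pad.

Emit:
{"method": "carry_out", "body": {
  "deltas": [
    [[0,0,-15],0,0.4],
    [[0,0,-40],0,0.4],
    [[0,0,-70],0,0.4],
    [[0,0,-95],0,0.4],
    [[0,0,-100],0,0.4]
  ]
}}

```text
t: 14.15
ee_pos: [587.2, 64.1, 122.4]
tool_rot: [3.141, -0.004, 0.125]
ft_force: [0.7, -0.7, -0.9]
gripper_width: 44.9
grasp_force: 32.6
```

Emit:
{"method": "carry_out", "body": {
  "deltas": [
    [[-11,30,0],-8,0.4],
    [[-25,67,0],-18,0.4],
    [[-39,104,0],-27,0.4],
    [[-50,135,0],-36,0.4],
    [[-55,148,0],-39,0.4]
  ]
}}

```text
t: 14.78
ee_pos: [548.2, -92.2, 119.6]
tool_rot: [-3.141, 0.002, 0.804]
ft_force: [-0.2, 0.0, -1.1]
gripper_width: 45.2
grasp_force: 32.6
```

Emit:
{"method": "carry_out", "body": {
  "deltas": [
    [[-31,18,2],-10,0.4],
    [[-62,36,5],-20,0.4],
    [[-93,54,8],-30,0.4],
    [[-118,67,10],-38,0.4],
    [[-123,70,10],-40,0.4]
  ]
}}

```text
t: 15.4
ee_pos: [512.9, -229.5, 109.3]
tool_rot: [-3.139, 0.001, 1.501]
ft_force: [0.8, 0.3, -0.2]
gripper_width: 44.8
grasp_force: 32.6
```

Emit:
{"method": "carry_out", "body": {
  "deltas": [
    [[0,0,10],0,0.4],
    [[0,0,25],0,0.4],
    [[0,0,30],0,0.4],
    [[0,0,30],0,0.4]
  ]
}}

```text
t: 15.9
ee_pos: [515.1, -225.5, 79.2]
tool_rot: [-3.14, -0.001, 1.505]
ft_force: [0.0, -0.7, 0.8]
gripper_width: 45.6
grasp_force: 32.6
```

Run:
```python
from h import *
im=vision.snapshot("top"); s=env.read_state(); print(s['ee_pos'],s['tool_rot'],s['gripper_width'])
cv2.imwrite("pics/c6.png",np.hstack([cv2.resize(im[165:275,330:460],(396,335),interpolation=3),cv2.resize(vision.snapshot("side")[70:205,210:370],(396,335),interpolation=3)]))
```

```text
[ 515.48948986 -225.8698898    79.90867492] [-3.14088905e+00 -1.31575235e-04  1.50521943e+00] 45.466561319472945
```

View pics/c6.png

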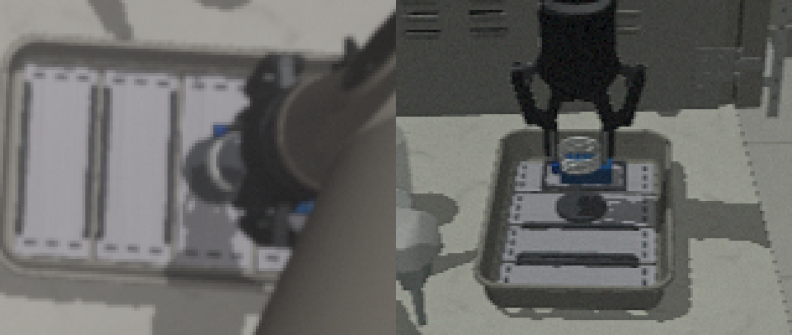

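The coil is held level over the pad (left half, 205, 165; right half, 580, 155). Lower it, release, and move on to the blue handpiece.

Emit:
{"method": "carry_out", "body": {
  "deltas": [
    [[0,0,15],0,0.4],
    [[0,0,30],0,0.4],
    [[0,0,44],0,0.4],
    [[0,0,49],0,0.4],
    [[0,0,49],0,0.4]
  ]
}}

```text
t: 16.62
ee_pos: [515.3, -226.5, 31.1]
tool_rot: [-3.141, -0.0, 1.504]
ft_force: [0.9, -0.2, -1.0]
gripper_width: 45.3
grasp_force: 32.6
```

Emit:
{"method": "carry_out", "body": {
  "deltas": [
    [[0,0,0],0,0.4],
    [[0,0,0],0,0.6],
    [[0,0,0],0,0.75],
    [[0,0,0],0,0.9],
    [[0,0,0],0,0.9]
  ]
}}

```text
t: 17.25
ee_pos: [515.5, -226.4, 31.3]
tool_rot: [3.141, 0.0, 1.504]
ft_force: [-0.5, 0.2, 1.0]
gripper_width: 76.4
grasp_force: 0.0
```

Emit:
{"method": "carry_out", "body": {
  "deltas": [
    [[0,0,-12],0,0.9],
    [[0,0,-40],0,0.9],
    [[0,0,-70],0,0.9],
    [[0,0,-79],0,0.9],
    [[0,0,-79],0,0.9]
  ]
}}

```text
t: 17.88
ee_pos: [515.8, -226.5, 110.9]
tool_rot: [3.14, 0.0, 1.504]
ft_force: [0.1, 0.1, 0.2]
gripper_width: 77.2
grasp_force: 0.0
```

Emit:
{"method": "carry_out", "body": {
  "deltas": [
    [[36,-4,-4],-10,0.9],
    [[72,-8,-9],-20,0.9],
    [[108,-11,-13],-30,0.9],
    [[144,-15,-18],-40,0.9],
    [[166,-17,-20],-45,0.9]
  ]
}}

```text
t: 18.5
ee_pos: [508.6, -57.2, 129.2]
tool_rot: [-3.141, -0.002, 2.295]
ft_force: [0.6, -0.6, -0.0]
gripper_width: 76.8
grasp_force: 0.0
```

Emit:
{"method": "carry_out", "body": {
  "deltas": [
    [[38,21,0],-10,0.6],
    [[76,43,0],-20,0.6],
    [[114,64,0],-30,0.6],
    [[152,86,0],-40,0.6],
    [[169,95,0],-44,0.6]
  ]
}}

```text
t: 19.12
ee_pos: [468.6, 132.4, 129.5]
tool_rot: [3.141, -0.002, 3.063]
ft_force: [-0.2, 0.4, -0.2]
gripper_width: 51.1
grasp_force: 0.0
```

Emit:
{"method": "carry_out", "body": {
  "deltas": [
    [[15,42,8],0,0.6],
    [[31,88,18],0,0.6],
    [[44,124,26],0,0.6],
    [[49,137,30],0,0.6],
    [[49,137,30],0,0.6]
  ]
}}

```text
t: 19.75
ee_pos: [432.5, 269.6, 99.7]
tool_rot: [-3.14, -0.001, 3.057]
ft_force: [0.8, -1.3, 0.7]
gripper_width: 50.8
grasp_force: 0.0
```

Emit:
{"method": "carry_out", "body": {
  "deltas": [
    [[0,0,20],0,0.6],
    [[0,0,36],0,0.6],
    [[0,0,40],0,0.6],
    [[0,0,40],0,0.6]
  ]
}}

```text
t: 20.25
ee_pos: [432.7, 269.9, 60.2]
tool_rot: [-3.141, -0.0, 3.056]
ft_force: [-0.5, 0.2, 0.3]
gripper_width: 51.2
grasp_force: 0.0
```

Run:
```python
from h import *
im=vision.snapshot("top"); s=env.read_state(); print(s['ee_pos'],s['tool_rot'],s['gripper_width'])
cv2.imwrite("pics/c7.png",np.hstack([cv2.resize(im[150:290,170:470],(480,224),interpolation=3),cv2.resize(vision.snapshot("side")[230:342,260:420],(320,224),interpolation=3)]))
for n in("bur_block","helix_tester"):
  for c in("top","side"): print(n,c,[(np.round(d['centre']).tolist(),round(d['score'],2)) for d in landmark_of(n,c)])
```

```text
[432.85442002 270.39661782  60.64200336] [3.1413882e+00 6.2398171e-04 3.0569161e+00] 51.28907723716888
bur_block top [([507.0, -286.0, 3.0], 0.62), ([522.0, -222.0, 8.0], 0.3)]
bur_block side [([502.0, -291.0, 5.0], 0.6)]
helix_tester top [([522.0, -226.0, 11.0], 0.59)]
helix_tester side [([515.0, -229.0, 14.0], 0.8)]
```

View pics/c7.png

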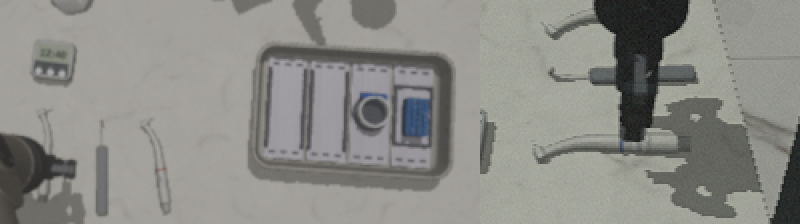

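The coil sits on the pad (372, 112) and the fingers straddle the blue handpiece just behind its ring (right half, 635, 140).

Emit:
{"method": "carry_out", "body": {
  "deltas": [
    [[0,0,15],0,0.6],
    [[0,0,30],0,0.6],
    [[0,0,38],0,0.6],
    [[0,0,38],0,0.6],
    [[0,0,38],0,0.1]
  ],
  "force": 40
}}

```text
t: 21.18
ee_pos: [432.6, 270.8, 22.4]
tool_rot: [3.141, 0.0, 3.058]
ft_force: [-0.2, -0.4, -0.0]
gripper_width: 34.4
grasp_force: 0.0
```

Emit:
{"method": "carry_out", "body": {
  "deltas": [
    [[0,0,0],0,0.1],
    [[0,0,0],0,0.1],
    [[0,0,0],0,0.1],
    [[0,0,0],0,0.1]
  ]
}}

```text
t: 21.68
ee_pos: [432.9, 271.2, 23.0]
tool_rot: [3.14, 0.001, 3.058]
ft_force: [-0.2, 0.1, 4.4]
gripper_width: 17.2
grasp_force: 38.5
```

Run:
```python
from plan import plan
c=plan([433.0,270.5,22,175.2],[(433,270.5,122,175.2,.1,5),(460,50,130,176,.1,5),(501.8,-164.8,110,176,.1,5),(501.8,-164.8,70,176,.1,5),(501.8,-164.8,30,176,.1,5),(501.8,-164.8,110,176,.45,5),
 (460,0,120,180,.6,5),(420.6,95.1,100,189,.6,5),(420.6,95.1,60,189,.6,5)])
print()
c=plan([420.6,95.1,22,189],[(420.6,95.1,122,189,.1,5),(506.3,-100,110,176,.1,5),(506.3,-100,30,176,.1,5)])
```

```text
[0, 0, -100] 0 0.1 rows>= 1.6 -> (433, 270.5, 122, 175.2)
[-45, -217, -8] -1 0.1 rows>= 3.5 -> (460, 50, 130, 176)
[-56, -212, 20] 0 0.1 rows>= 3.5 -> (501.8, -164.8, 110, 176)
[0, 0, 40] 0 0.1 rows>= 0.6 -> (501.8, -164.8, 70, 176)
[0, 0, 40] 0 0.1 rows>= 0.6 -> (501.8, -164.8, 30, 176)
[0, 0, -80] 0 0.45 rows>= 1.3 -> (501.8, -164.8, 110, 176)
[52, 162, -10] -4 0.6 rows>= 2.7 -> (460, 0, 120, 180)
[39, 95, 20] -9 0.6 rows>= 1.7 -> (420.6, 95.1, 100, 189)
[0, 0, 40] 0 0.6 rows>= 0.6 -> (420.6, 95.1, 60, 189)

[0, 0, -100] 0 0.1 rows>= 1.6 -> (420.6, 95.1, 122, 189)
[-54, -206, 12] 13 0.1 rows>= 3.4 -> (506.3, -100, 110, 176)
[0, 0, 80] 0 0.1 rows>= 1.3 -> (506.3, -100, 30, 176)
```

Emit:
{"method": "carry_out", "body": {
  "deltas": [
    [[0,0,-10],0,0.1],
    [[0,0,-35],0,0.1],
    [[0,0,-65],0,0.1],
    [[0,0,-92],0,0.1],
    [[0,0,-100],0,0.1]
  ]
}}

```text
t: 22.3
ee_pos: [433.1, 271.0, 123.9]
tool_rot: [3.14, 0.002, 3.058]
ft_force: [-0.4, -0.9, -1.4]
gripper_width: 17.5
grasp_force: 38.2
```

Emit:
{"method": "carry_out", "body": {
  "deltas": [
    [[-6,-30,-2],0,0.1],
    [[-17,-82,-4],0,0.1],
    [[-28,-135,-6],-1,0.1],
    [[-38,-187,-8],-1,0.1],
    [[-45,-217,-8],-1,0.1]
  ]
}}

```text
t: 22.92
ee_pos: [458.0, 47.0, 129.5]
tool_rot: [-3.14, -0.002, 3.071]
ft_force: [0.5, 0.2, -0.5]
gripper_width: 17.2
grasp_force: 38.2
```

Emit:
{"method": "carry_out", "body": {
  "deltas": [
    [[-13,-50,5],0,0.1],
    [[-27,-103,10],0,0.1],
    [[-41,-156,15],0,0.1],
    [[-52,-198,20],0,0.1],
    [[-56,-212,20],0,0.1]
  ]
}}

```text
t: 23.55
ee_pos: [499.1, -168.3, 108.9]
tool_rot: [-3.14, -0.003, 3.07]
ft_force: [-0.2, 0.6, -0.8]
gripper_width: 17.6
grasp_force: 38.2
```

Emit:
{"method": "carry_out", "body": {
  "deltas": [
    [[0,0,15],0,0.1],
    [[0,0,32],0,0.1],
    [[0,0,40],0,0.1],
    [[0,0,40],0,0.1]
  ]
}}

```text
t: 24.05
ee_pos: [500.0, -162.5, 69.2]
tool_rot: [3.14, -0.003, 3.078]
ft_force: [-0.4, -0.9, 1.1]
gripper_width: 17.7
grasp_force: 38.2
```

Run:
```python
from h import *
im=vision.snapshot("top"); s=env.read_state(); print(s['ee_pos'],s['tool_rot'],s['gripper_width'])
cv2.imwrite("pics/c8.png",np.hstack([cv2.resize(im[165:275,320:460],(396,311),interpolation=3),cv2.resize(vision.snapshot("side")[80:206,210:370],(396,311),interpolation=3)]))
```

```text
[ 500.68989132 -163.2136289    69.96615014] [ 3.14079585e+00 -7.95254707e-04  3.07693387e+00] 17.548814530597124
```

View pics/c8.png

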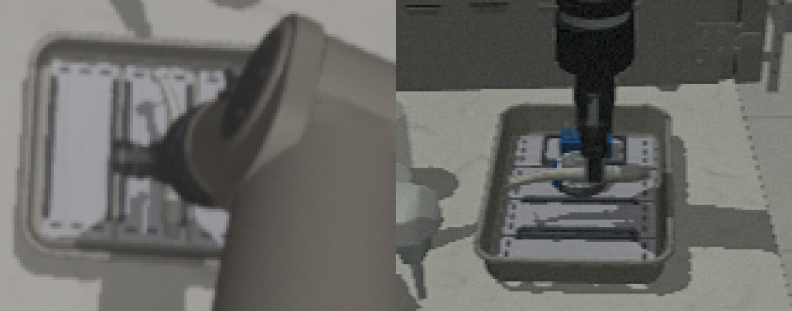

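The handpiece is level, lengthwise over the second cradle, with its head at (160, 75) inside the rim. Lower, release narrowly and rise.

Emit:
{"method": "carry_out", "body": {
  "deltas": [
    [[0,0,13],0,0.1],
    [[0,0,26],0,0.1],
    [[0,0,36],0,0.1],
    [[0,0,40],0,0.1],
    [[0,0,40],0,0.1]
  ]
}}

```text
t: 24.78
ee_pos: [500.6, -164.6, 29.9]
tool_rot: [3.142, -0.001, 3.075]
ft_force: [0.6, 0.5, -0.5]
gripper_width: 17.8
grasp_force: 38.2
```

Emit:
{"method": "carry_out", "body": {
  "deltas": [
    [[0,0,0],0,0.1],
    [[0,0,0],0,0.25],
    [[0,0,0],0,0.35],
    [[0,0,0],0,0.35],
    [[0,0,0],0,0.35]
  ]
}}

```text
t: 25.4
ee_pos: [500.9, -164.6, 30.4]
tool_rot: [-3.142, 0.0, 3.075]
ft_force: [-0.3, -1.8, 1.0]
gripper_width: 30.0
grasp_force: 0.0
```

Emit:
{"method": "carry_out", "body": {
  "deltas": [
    [[0,0,-10],0,0.35],
    [[0,0,-30],0,0.35],
    [[0,0,-60],0,0.35],
    [[0,0,-80],0,0.35],
    [[0,0,-80],0,0.35]
  ]
}}

```text
t: 26.02
ee_pos: [502.5, -165.2, 112.5]
tool_rot: [-3.141, 0.005, 3.075]
ft_force: [-0.4, 0.6, 0.4]
gripper_width: 29.9
grasp_force: 0.0
```

Emit:
{"method": "carry_out", "body": {
  "deltas": [
    [[15,45,-3],-1,0.6],
    [[30,95,-6],-2,0.6],
    [[45,142,-9],-3,0.6],
    [[52,162,-10],-4,0.6],
    [[52,162,-10],-4,0.6]
  ]
}}

```text
t: 26.65
ee_pos: [459.2, 1.5, 119.8]
tool_rot: [-3.142, -0.001, -3.135]
ft_force: [-0.0, -1.0, 0.1]
gripper_width: 51.1
grasp_force: 0.0
```

Emit:
{"method": "carry_out", "body": {
  "deltas": [
    [[13,32,6],-3,0.6],
    [[27,66,13],-6,0.6],
    [[36,88,18],-8,0.6],
    [[39,95,20],-9,0.6],
    [[39,95,20],-9,0.6]
  ]
}}

```text
t: 27.28
ee_pos: [420.8, 94.4, 100.2]
tool_rot: [-3.141, 0.0, -2.982]
ft_force: [-0.9, 0.1, -0.8]
gripper_width: 51.2
grasp_force: 0.0
```

Emit:
{"method": "carry_out", "body": {
  "deltas": [
    [[0,0,20],0,0.6],
    [[0,0,36],0,0.6],
    [[0,0,40],0,0.6],
    [[0,0,40],0,0.6]
  ]
}}

```text
t: 27.78
ee_pos: [420.9, 94.5, 60.5]
tool_rot: [-3.141, 0.0, -2.983]
ft_force: [0.7, 0.0, -0.3]
gripper_width: 51.3
grasp_force: 0.0
```

Run:
```python
from h import *
im=vision.snapshot("top"); s=env.read_state(); print(s['ee_pos'],s['tool_rot'],s['gripper_width'])
cv2.imwrite("pics/c9.png",np.hstack([cv2.resize(im[165:285,250:460],(500,286),interpolation=3),cv2.resize(vision.snapshot("side")[180:275,270:370],(300,286),interpolation=3)]))
for n in("handpiece_1","helix_tester"):
  for c in("top","side"): print(n,c,[(np.round(d['centre']).tolist(),round(d['score'],2)) for d in landmark_of(n,c)])
```

```text
[421.15260416  94.84191436  60.81322373] [-3.14132454e+00  1.17557217e-03 -2.98234872e+00] 51.14357600184743
handpiece_1 top [([518.0, -158.0, 2.0], 0.52)]
handpiece_1 side [([518.0, -160.0, 3.0], 0.8), ([433.0, 104.0, 1.0], 0.77)]
helix_tester top [([522.0, -223.0, 10.0], 0.51)]
helix_tester side [([526.0, -97.0, 6.0], 0.74), ([516.0, -228.0, 14.0], 0.56)]
```

View pics/c9.png

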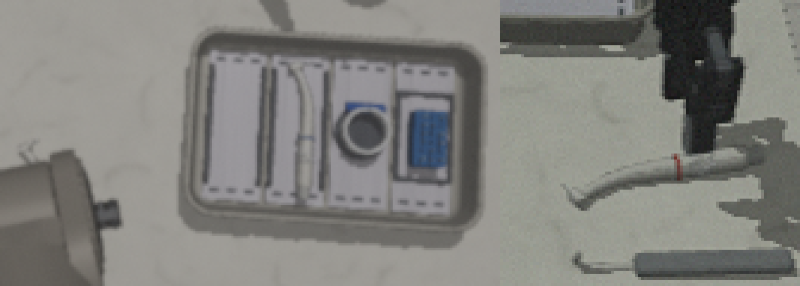

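The blue handpiece lies between the rails at (303, 135), and the fingers are over the red one just behind its ring (right half, 700, 150).

Emit:
{"method": "carry_out", "body": {
  "deltas": [
    [[0,0,15],0,0.6],
    [[0,0,30],0,0.6],
    [[0,0,38],0,0.6],
    [[0,0,38],0,0.6],
    [[0,0,38],0,0.1]
  ]
}}

```text
t: 28.7
ee_pos: [420.9, 95.6, 22.8]
tool_rot: [3.141, 0.001, -2.981]
ft_force: [0.4, -0.6, 0.2]
gripper_width: 34.3
grasp_force: 0.0
```

Emit:
{"method": "carry_out", "body": {
  "deltas": [
    [[0,0,0],0,0.1],
    [[0,0,0],0,0.1],
    [[0,0,0],0,0.1],
    [[0,0,0],0,0.1]
  ]
}}

```text
t: 29.2
ee_pos: [421.0, 95.6, 23.0]
tool_rot: [3.141, 0.002, -2.981]
ft_force: [-0.7, 0.3, 5.1]
gripper_width: 17.6
grasp_force: 38.9
```

Emit:
{"method": "carry_out", "body": {
  "deltas": [
    [[0,0,-10],0,0.1],
    [[0,0,-35],0,0.1],
    [[0,0,-65],0,0.1],
    [[0,0,-92],0,0.1],
    [[0,0,-100],0,0.1]
  ]
}}

```text
t: 29.82
ee_pos: [421.4, 95.7, 124.0]
tool_rot: [3.141, 0.003, -2.981]
ft_force: [-0.5, -1.1, -0.6]
gripper_width: 17.2
grasp_force: 38.8
```

Emit:
{"method": "carry_out", "body": {
  "deltas": [
    [[-11,-40,2],3,0.1],
    [[-24,-90,5],6,0.1],
    [[-37,-140,8],9,0.1],
    [[-49,-187,11],12,0.1],
    [[-54,-206,12],13,0.1]
  ]
}}

```text
t: 30.45
ee_pos: [506.2, -103.1, 109.2]
tool_rot: [-3.14, -0.002, 3.07]
ft_force: [-0.3, 0.1, -0.9]
gripper_width: 17.3
grasp_force: 38.8
```

Emit:
{"method": "carry_out", "body": {
  "deltas": [
    [[0,0,15],0,0.1],
    [[0,0,32],0,0.1],
    [[0,0,40],0,0.1],
    [[0,0,40],0,0.1]
  ]
}}

```text
t: 30.95
ee_pos: [505.4, -97.4, 69.2]
tool_rot: [3.14, -0.003, 3.078]
ft_force: [0.6, -0.6, -0.7]
gripper_width: 17.7
grasp_force: 38.9
```

Run:
```python
from h import *
im=vision.snapshot("top"); s=env.read_state(); print(s['ee_pos'],s['tool_rot'],s['gripper_width'])
cv2.imwrite("pics/c10.png",np.hstack([cv2.resize(im[165:275,320:460],(396,311),interpolation=3),cv2.resize(vision.snapshot("side")[80:206,210:370],(396,311),interpolation=3)]))
```

```text
[506.16975696 -97.97043691  69.9627452 ] [ 3.14087726e+00 -1.01164434e-03  3.07709383e+00] 17.550007411231498
```

View pics/c10.png

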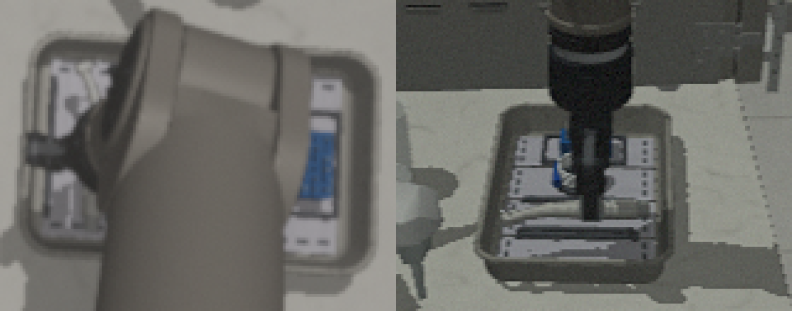

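The red handpiece is over the first cradle (right half, 500–650, 212) and inside the rim. Lower, release and retreat.

Emit:
{"method": "carry_out", "body": {
  "deltas": [
    [[0,0,13],0,0.1],
    [[0,0,26],0,0.1],
    [[0,0,36],0,0.1],
    [[0,0,40],0,0.1],
    [[0,0,40],0,0.1]
  ]
}}

```text
t: 31.68
ee_pos: [506.3, -99.3, 29.9]
tool_rot: [3.142, -0.001, 3.075]
ft_force: [-0.1, 0.3, -1.6]
gripper_width: 17.5
grasp_force: 38.9
```

Emit:
{"method": "carry_out", "body": {
  "deltas": [
    [[0,0,0],0,0.1],
    [[0,0,0],0,0.25],
    [[0,0,0],0,0.35],
    [[0,0,0],0,0.35],
    [[0,0,0],0,0.35]
  ]
}}

```text
t: 32.3
ee_pos: [506.6, -99.3, 30.4]
tool_rot: [3.142, 0.0, 3.075]
ft_force: [-0.4, -0.5, 0.8]
gripper_width: 29.7
grasp_force: 0.0
```

Emit:
{"method": "carry_out", "body": {
  "deltas": [
    [[0,0,-10],0,0.35],
    [[0,0,-30],0,0.35],
    [[0,0,-60],0,0.35],
    [[0,0,-100],0,0.35],
    [[0,0,-120],0,0.35]
  ]
}}

```text
t: 32.92
ee_pos: [507.9, -99.8, 153.4]
tool_rot: [-3.141, 0.005, 3.075]
ft_force: [0.6, -0.3, 0.0]
gripper_width: 29.7
grasp_force: 0.0
```

Emit:
{"method": "carry_out", "body": {
  "deltas": [
    [[20,50,0],0,0.35],
    [[40,100,0],0,0.35],
    [[60,150,0],0,0.35],
    [[80,200,0],0,0.35],
    [[80,200,0],0,0.35]
  ]
}}

```text
t: 33.55
ee_pos: [438.4, 110.9, 151.0]
tool_rot: [3.139, -0.0, 3.085]
ft_force: [-0.3, -1.0, 0.2]
gripper_width: 29.9
grasp_force: 0.0
```

Run:
```python
from h import *
im=vision.snapshot("top"); sd=vision.snapshot("side"); s=env.read_state(); print(s['t'],s['ee_pos'],s['gripper_width'])
cv2.imwrite("pics/c11.png",np.vstack([cv2.resize(im[170:270,325:460],(432,320),interpolation=3),cv2.resize(sd[110:200,235:335],(432,280),interpolation=3)]))
for n in("handpiece_1","helix_tester","bur_block","tray_lifter","bench_timer"):
  for c in("top","side"): print(n,c,[(np.round(d['centre']).tolist(),round(d['score'],2)) for d in landmark_of(n,c)])
b=cv2.inRange(cv2.cvtColor(im,cv2.COLOR_BGR2HSV),(100,90,40),(130,255,255))
for x0,x1,z in((415,450,25),(390,415,20)):
    v,u=np.nonzero(b[190:260,x0:x1]); p=toplane(np.c_[u+x0,v+190],z); print("blue",fmt(cv2.minAreaRect(p.astype(np.float32))))
```

```text
33.65 [440.1178122  105.75318939 150.90134758] 29.984883749328905
handpiece_1 top [([521.0, -97.0, 2.0], 0.88), ([519.0, -159.0, 3.0], 0.55), ([520.0, -98.0, 1.0], 0.37)]
handpiece_1 side [([521.0, -162.0, 3.0], 0.8), ([520.0, -99.0, 4.0], 0.57)]
helix_tester top [([522.0, -222.0, 9.0], 0.71)]
helix_tester side [([515.0, -224.0, 14.0], 0.49)]
bur_block top [([509.0, -288.0, 4.0], 0.89)]
bur_block side [([502.0, -290.0, 3.0], 0.59)]
tray_lifter top [([597.0, 266.0, 6.0], 0.42)]
tray_lifter side [([435.0, 186.0, 1.0], 0.92)]
bench_timer top [([597.0, 263.0, 7.0], 0.75)]
bench_timer side [([596.0, 263.0, 2.0], 0.65), ([525.0, -95.0, 4.0], 0.43)]
blue c=(507.0,-289.9) L=54.2 W=33.8 long-axis angle=-1.7
blue c=(541.4,-227.0) L=34.1 W=4.9 long-axis angle=-89.9
```

View pics/c11.png

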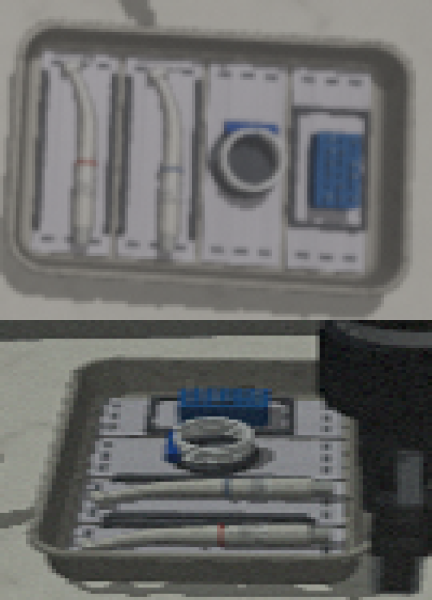

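All four items are in place: handpieces at columns 85 and 168, coil on the pad at (250, 155), bur block upright in the frame at (337, 170). The measured centres are all well within tolerance.

```bash
python3 -c "
from rig import order
print(order.hand_in())"
```

```text
the job is handed in; nothing more can be done
None
```

I loaded the tray and handed the job in at about 34 s of the 109 s allowed; the last pictures showed all four items in place and the lifter and timer unmoved, but the hand-in returned no verdict.

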